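Set the sprung drill guide over the block

TASK

The drilling jig has two sprung drill guides side by side, one over the flat rectangular block and one over the round billet. Push the tab of the guide whose lane holds the flat block away from the robot, past its stop pin, then back off so that the guide springs back and stays latched on the pin with its hole over the middle of the block. Push gently, without forcing the guide against its end stop, and push only: lift nothing, leave the two stop pins and the other guide alone, and do not shift the wooden pieces, or disturb the things lying about.

Things in the scene. Friction and masses are not known exactly. Their poses are not given: they have to be found in the camera images.
- jig: fixed drilling jig, plywood base 166x124x18 mm, two parallel lanes along its x; origin at the underside centre, on the work surface; x along the lanes away from the robot, y left, z up. Lane centres at y = +29 mm (left) and -29 mm (right). Walls rise to z = 62 mm. The far part of each lane is a nest 33 mm wide, floor z = 18 mm, with a wooden piece centred at x = 40 mm
- tab_left (a point): centre of the near face of the left slide's upright steel push tab: the face looks to the jig's -x and is pushed along +x; moves with the slide, axes as the jig's. Tab 28 mm wide (y), 8 thick (x), 78 mm above the work surface here; its top is 17 mm higher. The slide's plate ends 20 mm below this point, the jig's walls 16 mm below. Free space in front of it
- tab_right (a point): centre of the near face of the right slide's upright steel push tab: the face looks to the jig's -x and is pushed along +x; moves with the slide, axes as the jig's. Tab 28 mm wide (y), 8 thick (x), 78 mm above the work surface here; its top is 17 mm higher. The slide's plate ends 20 mm below this point, the jig's walls 16 mm below. Free space in front of it
- guide_left (a joint): left slide in m: 0 = home (near the robot), grows along the jig's +x, 0.055 = end stop. Sprung home: 3 N at 0, 11 N at 0.055, 3 N more where its cam lifts the pin (0.010 to 0.036). Released below 0.036 it returns to 0; pushed past 0.040 the pin drops behind the cam and on release the slide rests on the pin at 0.035, the working position. It can not be drawn back from there
- guide_right (a joint): right slide in m: 0 = home (near the robot), grows along the jig's +x, 0.055 = end stop. Sprung home: 3 N at 0, 11 N at 0.055, 3 N more where its cam lifts the pin (0.010 to 0.036). Released below 0.036 it returns to 0; pushed past 0.040 the pin drops behind the cam and on release the slide rests on the pin at 0.035, the working position. It can not be drawn back from there
- pin_left: left stop pin: vertical sprung steel pin with a black knob, in a bracket at jig x = 1 to 21 mm, 98 mm tall, over the lane's outer edge; knob top at z = 110 mm, 120 when the cam lifts it. Works by itself. Origin under it at z = 0
- pin_right: right stop pin, the same on the right lane's outer edge
- bush_left (a point): centre of the drill hole in the left slide's plate, with a brass ring, at its top face; 77 mm ahead of the tab's near face
- bush_right (a point): the same on the right slide
- block_centre (a point): centre of the flat rectangular hardwood block, 70 long (lies along the lane) x 30 wide x 20 tall, in the nest of one lane (jig y > 0: left lane; y < 0: right lane)
- billet_center (a point): centre of the round wooden billet, 70 long (lies along the lane), 29 in diameter, in the nest of the other lane
- tape_measure: yellow pocket tape, 36x80x64 mm, a loose bystander; origin at its underside
- block_plane: wooden block plane, 45x164x124 mm, a loose bystander; origin at its underside
- offcut_b: flat wooden offcut lying on the bench, 60x90x22 mm, a loose bystander; origin at its underside
- sanding_block: sanding block, 62x114x30 mm, a loose bystander; origin at its underside
- offcut_c: wooden offcut, 45x65x45 mm, a loose bystander; origin at its underside
- glue_bottle: upright glue bottle, 62 across, height 216 mm, a loose bystander; origin at its underside

How it is judged (in metres and radians):
On the way:
1. the guide of the block's lane is pushed past its stop pin (((y of block_centre in the frame of jig above 0 m and value of joint guide_left above 0.038 m) or (y of block_centre in the frame of jig below 0 m and value of joint guide_right above 0.038 m))), for 0.05 s.
At the end, for the whole second after the job is handed in: The guide of the block's lane rests at 32 to 38 mm from home (on its stop pin) and is at rest, its hole within 8 mm of the block's centre seen from above; the other guide is home (within 3 mm); block and billet are within 8 mm of where they started (((y of block_centre in the frame of jig above 0 m and value of joint guide_left between 0.032 and 0.038 m and value of joint guide_right below 0.003 m and horizontal distance between block_centre and bush_left below 0.008 m and velocity of joint guide_left between -0.005 and 0.005 m/s) or (y of block_centre in the frame of jig below 0 m and value of joint guide_right between 0.032 and 0.038 m and value of joint guide_left below 0.003 m and horizontal distance between block_centre and bush_right below 0.008 m and velocity of joint guide_right between -0.005 and 0.005 m/s)) and distance of each of block_centre, billet_center from where it was at the start of the episode below 0.008 m); the robot touches nothing.
It fails at once if a guide is pushed with more than 50 N (contact force between any of the fingers, the arm and guide_left above 50 N or contact force between any of the fingers, the arm and guide_right above 50 N).
It fails at once if the guide over the round billet is moved (more than 10 mm) ((y of block_centre in the frame of jig above 0 m and value of joint guide_right above 0.01 m) or (y of block_centre in the frame of jig below 0 m and value of joint guide_left above 0.01 m)).
It fails at once if a stop pin is handled by the robot (more than 1 N) (contact force between any of the fingers, the arm and pin_left above 1 N or contact force between any of the fingers, the arm and pin_right above 1 N).
It fails at once if the block or the billet is lifted or shifted by more than 10 mm (distance of any of block_centre, billet_center from where it was at the start of the episode above 0.01 m).
It fails at once if a bystander is lifted or shifted by more than 20 mm (distance of any of tape_measure, block_plane, offcut_b, sanding_block, offcut_c, glue_bottle from where it was at the start of the episode above 0.02 m).
It also fails if it takes over 34 s, if anything falls off the work surface, if the arm or the gripper's body presses on something with over 40 N, if the wrist force passes 120 N, or if a joint passes its speed limit or range.

ROBOT

A 6-joint arm with a two-finger parallel gripper is mounted at the origin on a cart in front of the work surface, level with it; the furniture and walls round the work are solid. World frame = base frame: x ahead of the robot, y to its left, z up, the work surface at z = 0. Lengths are in mm, angles in rad, forces in N, time in s.
With the tool pointing down it reaches from about 300 to 775 mm from the base axis. Payload 14.6 kg.
Tool frame: the origin (TCP) lies at the very end of the fingers, on their centre line; the grasp point (between the pads) lies 19 mm behind it; z points along the fingers, y is the line along which they close (so a half turn about z gives the same grasp; the last joint's range is limited). The gripper opens to 94 mm and grips with 3 to 60 N. Pads are 16 mm wide; open, the fingers measure 119 mm over their backs; the gripper's body (75 mm by 177 mm) begins 78 mm behind the grasp point.
Start: joints at [-1.299, 0.3, 1.521, -0, 1.321, -0.067], TCP at [182.788, -518.727, 205.446] pointing down, gripper open.
Joint ranges: [-3.03, 3.03], [-0.79, 2.21], [0.23, 2.52], [-1.04, 4.18], [0, 3.07], [-2.55, 2.55]. Speed limits (rad/s): [2.22, 2.22, 2.57, 3.14, 3.14, 3.14].

INTERFACE

Orientations are given as [roll, pitch, yaw] about the fixed x, y, z axes, in that order (R = Rz(yaw) Ry(pitch) Rx(roll)).
In Python, from cell import manip gives the robot as it stands. The module is installed in compiled form; this text tells all that it offers.
- The arm moves only by the shell command python3 -m inch 'ROWS' [FORCE]. ROWS is JSON, a list of rows, each an object of numbers: "gripper": the opening, from 0 (shut) to 1 (fully open); "dx", "dy", "dz": the shift along the world's x, y, z in m; "wx", "wy", "wz": the turn, a rotation vector about the world's x, y, z in degrees. A call has exactly 5 rows; each row is the pose to reach, as a shift and turn from the pose commanded when the call began; what a row does not reach only later rows make up. A row lasts 1/12 s, in which the tool goes at most 41.7 mm and 7.16 degrees, less where a joint would pass 70% of its speed; a pose out of reach is approached as far as the arm can. A call with a gripper value outside its range is refused whole. The fingers move at their own pace and stop on an object; FORCE is the grip in N (left out, the last holds). Time passes only in rows, so rows that repeat a pose let the fingers close, or fill a call up. It gives the time, the measured TCP pose, the force, the opening and the grip force at its end, in the units of the state.
- manip.read_state(): the state, without advancing time (a new reading comes with each control period).
- manip.camera(name): name is "scene" or "top" or "wrist"; returns the picture (480x640x3 uint8, blue, green, red); there is no depth.
- manip.camera_info(name): a dict with "camera_matrix" (3x3 intrinsics, pixels), "D" ([k1, k2, p1, p2, k3] as OpenCV has them; the pictures are not rectified), "R" (3x3) and "t" (3): a world point X has camera coordinates R X + t; the wrist camera has in their place "tool_from_camera" (4x4, takes a point from camera to tool coordinates, whose origin is the TCP and whose axes are the flange's). Camera axes: x right, y down, z forward; pixel columns grow to the right and rows downward; lengths in mm; the calibration is good to about 2 mm. A picture is of the moment at which its call begins: read the wrist's pose just before it. camera_info takes no time and is no camera call.
- manip.sign_off(): hands the job in; it is judged then, once.
The state is a dict: "clock": time; "joints": joint angles; "qd": joint speeds; "effort": joint torques, N m; "eef_pos": TCP position; "eef_rot": TCP orientation; "wrist_force": force on the tool from outside, world axes, zero at the start; "moment": the same for the moment, N m; "finger_gap": finger opening in mm; "finger_force": force on a finger pad.
Only numpy, scipy, OpenCV 4.12 (cv2) and the standard library are available. Lean on these libraries where they do the work, as an engineer would, in place of code of your own. Each camera call takes 0.05 s, during which the arm holds its last target. There are 200 camera calls.

## Working session

There is one attempt and no reset: what is moved stays moved. The work goes in short steps, Python scripts to look and compute and a shell command to move; the robot and the scene stay as the last step left them, time stands still between calls to the robot, and variables do not carry over. Pictures are saved under pics/ and viewed, at most 10 in all, crops included, and the job is handed in when it is done.

```bash
mkdir -p pics; python3 - <<'E'
from cell import manip
import cv2,numpy as np
for n in("scene","top"):
    cv2.imwrite(f"pics/{n}0.png",manip.camera(n))
    i=manip.camera_info(n);print(n,np.round(i["camera_matrix"],1).tolist(),i["D"],"C",np.round(-np.array(i["R"]).T@np.array(i["t"])),np.round(i["R"],2).tolist())
s=manip.read_state();print(s["clock"],s["eef_pos"],s["eef_rot"],s["finger_gap"])
E
```

```text
scene [[471.4, 0.0, 318.8], [0.0, 471.4, 240.3], [0.0, 0.0, 1.0]] [-0.05263209  0.          0.          0.          0.        ] C [-309.  852.  696.] [[-0.67, -0.75, 0.02], [-0.38, 0.32, -0.87], [0.64, -0.59, -0.49]]
top [[497.7, 0.0, 328.9], [0.0, 497.7, 240.7], [0.0, 0.0, 1.0]] [-0.14103819  0.          0.          0.          0.        ] C [ 258.  123. 1355.] [[0.0, -1.0, -0.0], [-0.98, -0.0, -0.22], [0.22, 0.0, -0.98]]
0.1 [ 182.72617068 -518.52058796  204.98258086] [-3.14060690e+00 -7.34866821e-05  3.38805611e-01] 93.73005852505992
```

View pics/scene0.png

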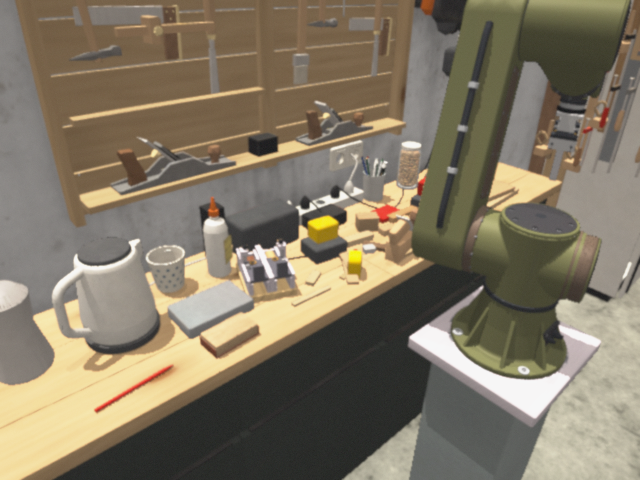

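View pics/top0.png

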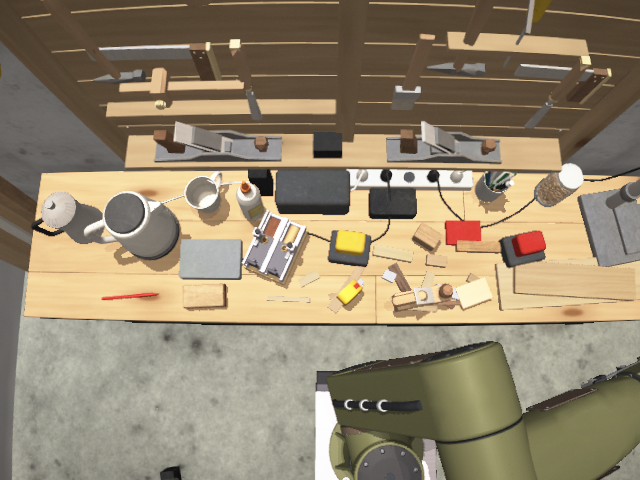

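The jig is at about (275,245) in the top view and (265,268) in the scene view, with the glue bottle behind it on the left. I'll enlarge both.

```bash
python3 - <<'E'
import cv2,numpy as np
a=cv2.imread("pics/top0.png")[200:290,230:320];b=cv2.imread("pics/scene0.png")[230:305,220:310]
cv2.imwrite("pics/c1.png",cv2.resize(a,(600,600),interpolation=cv2.INTER_CUBIC)[:, :])
cv2.imwrite("pics/c2.png",cv2.resize(b,(720,600),interpolation=cv2.INTER_CUBIC))
E
```

```text
(no output)
```

View pics/c1.png

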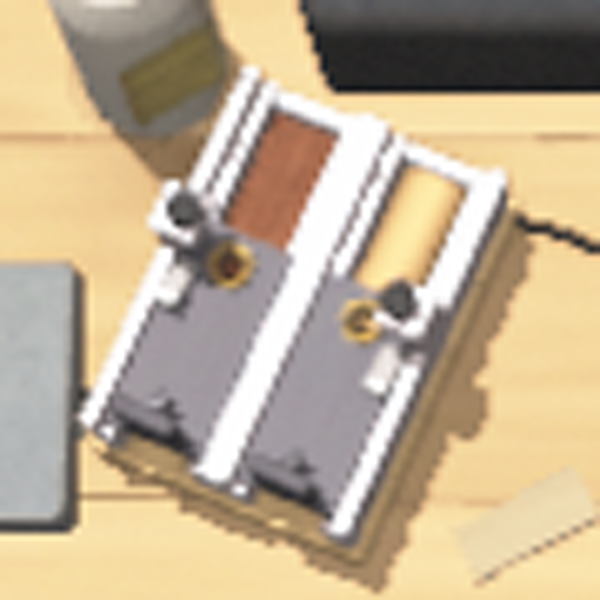

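View pics/c2.png

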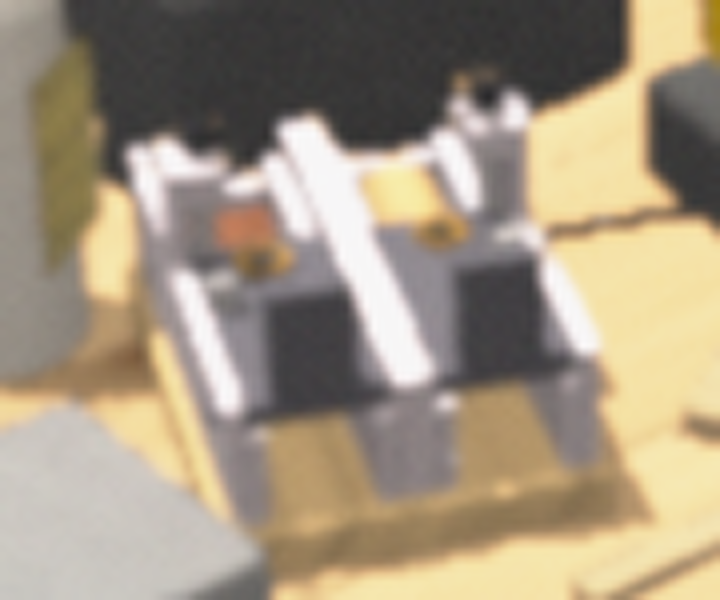

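The left lane holds the flat red-brown block: crop (280,180), evenly shaded, square corners. The right lane holds the round pale billet at (410,225), shaded like a cylinder. The brass rings are at crop (230,263) and (360,320). The wall-top corners are at (250,70), (92,420), (500,178) and (340,535).

```bash
cat > h.py <<'E'
import cv2,numpy as np
from cell import manip
def ray(n,uv):
    i=manip.camera_info(n);R=np.array(i["R"]);t=np.array(i["t"]).ravel()
    p=cv2.undistortPoints(np.array([[uv]],float),np.array(i["camera_matrix"]),np.array(i["D"]))[0,0]
    return -R.T@t, R.T@np.array([p[0],p[1],1])
def onz(n,uv,z):
    c,d=ray(n,uv);return c+d*(z-c[2])/d[2]
E
python3 - <<'E'
from h import *
T=lambda x,y:(230+x/6.667-.5+.075,200+y/6.667-.5+.075)
S=lambda x,y:(220+x/8-.44,230+y/8-.44)
P={k:onz("top",T(*v),62)[:2] for k,v in dict(fl=(250,70),nl=(92,420),fr=(500,178),nr=(340,535)).items()}
for k in P:print(k,P[k].round(1))
print("len",[np.linalg.norm(P[a]-P[b]).round(1) for a,b in(("fl","nl"),("fr","nr"),("fl","fr"),("nl","nr"))])
for a,b in(("nl","fl"),("nr","fr"),("fr","fl"),("nr","nl")):
    d=P[b]-P[a];print("ang",np.degrees(np.arctan2(d[1],d[0])).round(1))
for z in(58,):
  for n,l,r in(("top",T(230,263),T(360,320)),("scene",S(262,258),S(438,232))):
    a=onz(n,l,z);b=onz(n,r,z);d=(a-b)[:2];ang=np.arctan2(-d[0],d[1])
    print(n,"bushL",a.round(1),"bushR",b.round(1),np.linalg.norm(d).round(1),"yaw",np.degrees(ang).round(1))
E
```

```text
fl [628.  293.2]
nl [483.6 351.7]
fr [583.1 190.9]
nr [438.3 251.8]
len [np.float64(155.8), np.float64(157.1), np.float64(111.7), np.float64(109.7)]
ang -22.1
ang -22.8
ang 66.3
ang 65.6
top bushL [548.6 299.2  58. ] bushR [525.5 246.2  58. ] 57.8 yaw -23.6
scene bushL [550.8 296.   58. ] bushR [527.5 243.9  58. ] 57.1 yaw -24.1
```

```bash
python3 - <<'E'
from h import *
ux=np.array([np.cos(np.radians(-23)),np.sin(np.radians(-23))]);uy=np.array([-ux[1],ux[0]])
C=np.array([533.,272]);tab=np.array([549.7,297.8])-77*ux
print("tabL",tab.round(1),"pre",(tab-43*ux).round(1))
for n in("top","scene"):
    im=cv2.cvtColor(cv2.imread(f"pics/{n}0.png"),cv2.COLOR_BGR2HSV)
    m=cv2.inRange(im,(4,150,120),(14,255,255));b={"top":(235,175,30,25),"scene":(205,190,20,30)}[n]
    y,x=np.nonzero(m[b[1]:b[1]+b[3],b[0]:b[0]+b[2]]);p=(x.mean()+b[0],y.mean()+b[1])
    q=onz(n,p,195)[:2];print(n,p,"cap",q.round(),"in jig",((q-C)@ux).round(),((q-C)@uy).round())
E
python3 -m inch '[{"gripper":0,"dx":0.03,"dy":0.03,"wz":7},{"gripper":0,"dx":0.06,"dy":0.06,"wz":14},{"gripper":0,"dx":0.09,"dy":0.09,"wz":21},{"gripper":0,"dx":0.11,"dy":0.12,"wz":28},{"gripper":0,"dx":0.13,"dy":0.15,"wz":35}]' 20
```

```text
tabL [478.8 327.9] pre [439.2 344.7]
top (np.float64(244.58461538461538), np.float64(187.23076923076923)) cap [648. 333.] in jig 82.0 101.0
scene (np.float64(212.74576271186442), np.float64(208.72033898305085)) cap [628. 350.] in jig 57.0 109.0validation failed for argument at $[0]...
```

```bash
python3 -m inch '[{"gripper":0.0,"dx":0.03,"dy":0.03,"dz":0.0,"wx":0.0,"wy":0.0,"wz":7.0},{"gripper":0.0,"dx":0.06,"dy":0.06,"dz":0.0,"wx":0.0,"wy":0.0,"wz":14.0},{"gripper":0.0,"dx":0.09,"dy":0.09,"dz":0.0,"wx":0.0,"wy":0.0,"wz":21.0},{"gripper":0.0,"dx":0.11,"dy":0.12,"dz":0.0,"wx":0.0,"wy":0.0,"wz":28.0},{"gripper":0.0,"dx":0.13,"dy":0.15,"dz":0.0,"wx":0.0,"wy":0.0,"wz":35.0}]' 20
```

```text
clock: 0.52
eef_pos: [313.7, -366.8, 205.1]
eef_rot: [-3.141, -0.0, 0.956]
wrist_force: [0.2, -1.2, -0.6]
finger_gap: 63.5
finger_force: 0.0
```

```bash
python3 -m inch '[{"gripper":0.0,"dx":0.02,"dy":0.035,"dz":0.0,"wx":0.0,"wy":0.0,"wz":7.0},{"gripper":0.0,"dx":0.04,"dy":0.07,"dz":0.0,"wx":0.0,"wy":0.0,"wz":14.0},{"gripper":0.0,"dx":0.06,"dy":0.105,"dz":0.0,"wx":0.0,"wy":0.0,"wz":21.0},{"gripper":0.0,"dx":0.08,"dy":0.14,"dz":0.0,"wx":0.0,"wy":0.0,"wz":28.0},{"gripper":0.0,"dx":0.1,"dy":0.175,"dz":0.0,"wx":0.0,"wy":0.0,"wz":35.0}]'
python3 -m inch '[{"gripper":0.0,"dx":0.005,"dy":0.04,"dz":0.0,"wx":0.0,"wy":0.0,"wz":7.0},{"gripper":0.0,"dx":0.01,"dy":0.08,"dz":0.0,"wx":0.0,"wy":0.0,"wz":14.0},{"gripper":0.0,"dx":0.015,"dy":0.12,"dz":0.0,"wx":0.0,"wy":0.0,"wz":21.0},{"gripper":0.0,"dx":0.02,"dy":0.16,"dz":0.0,"wx":0.0,"wy":0.0,"wz":28.0},{"gripper":0.0,"dx":0.02,"dy":0.2,"dz":0.0,"wx":0.0,"wy":0.0,"wz":35.0}]'
python3 -m inch '[{"gripper":0.0,"dx":0.0,"dy":0.04,"dz":0.0,"wx":0.0,"wy":0.0,"wz":7.0},{"gripper":0.0,"dx":0.0,"dy":0.08,"dz":0.0,"wx":0.0,"wy":0.0,"wz":14.0},{"gripper":0.0,"dx":0.0,"dy":0.12,"dz":0.0,"wx":0.0,"wy":0.0,"wz":21.0},{"gripper":0.0,"dx":0.0,"dy":0.16,"dz":0.0,"wx":0.0,"wy":0.0,"wz":28.0},{"gripper":0.0,"dx":0.0,"dy":0.2,"dz":0.0,"wx":0.0,"wy":0.0,"wz":32.0}]'
```

```text
clock: 0.93
eef_pos: [413.2, -191.8, 205.4]
eef_rot: [-3.142, 0.0, 1.566]
wrist_force: [0.9, -0.6, 0.7]
finger_gap: 31.0
finger_force: 0.0
clock: 1.35
eef_pos: [432.7, 8.3, 205.4]
eef_rot: [-3.142, -0.0, 2.177]
wrist_force: [0.3, -0.2, -0.8]
finger_gap: 0.4
finger_force: 0.0
clock: 1.77
eef_pos: [432.2, 208.3, 205.4]
eef_rot: [-3.141, -0.0, 2.737]
wrist_force: [0.6, 0.1, 0.7]
finger_gap: 0.3
finger_force: 0.0
```

```bash
python3 -m inch '[{"gripper":0.0,"dx":0.0,"dy":0.035,"dz":0.0,"wx":0.0,"wy":0.0,"wz":0.0},{"gripper":0.0,"dx":0.0,"dy":0.07,"dz":0.0,"wx":0.0,"wy":0.0,"wz":0.0},{"gripper":0.0,"dx":0.0,"dy":0.105,"dz":0.0,"wx":0.0,"wy":0.0,"wz":0.0},{"gripper":0.0,"dx":0.002,"dy":0.138,"dz":0.0,"wx":0.0,"wy":0.0,"wz":0.0},{"gripper":0.0,"dx":0.002,"dy":0.138,"dz":0.0,"wx":0.0,"wy":0.0,"wz":0.0}]'
python3 - <<'E'
from h import *
s=manip.read_state();im=manip.camera("wrist");cv2.imwrite("pics/w1.png",im)
i=manip.camera_info("wrist");print(s["eef_pos"],s["eef_rot"],i)
E
```

```text
clock: 2.18
eef_pos: [434.0, 348.5, 204.6]
eef_rot: [-3.141, -0.001, 2.733]
wrist_force: [-1.0, -0.1, -1.2]
finger_gap: 0.4
finger_force: 0.0
[434.00360437 348.46219642 204.59090149] [-3.14140282e+00 -9.16491932e-04  2.73322553e+00] {'camera_matrix': array([[385.67310082,   0.        , 321.72562716],
       [  0.        , 385.67310082, 235.82511421],
       [  0.        ,   0.        ,   1.        ]]), 'D': array([0.0128323, 0.       , 0.       , 0.       , 0.       ]), 'tool_from_camera': array([[ 1.02066456e-03, -9.60850516e-01, -2.77065414e-01,
         8.13286334e+01],
       [ 9.99999402e-01,  8.72184395e-04,  6.59140808e-04,
        -6.49973093e-01],
       [-3.91683655e-04, -2.77065921e-01,  9.60850832e-01,
        -1.79875151e+02],
       [ 0.00000000e+00,  0.00000000e+00,  0.00000000e+00,
         1.00000000e+00]])}
```

View pics/w1.png

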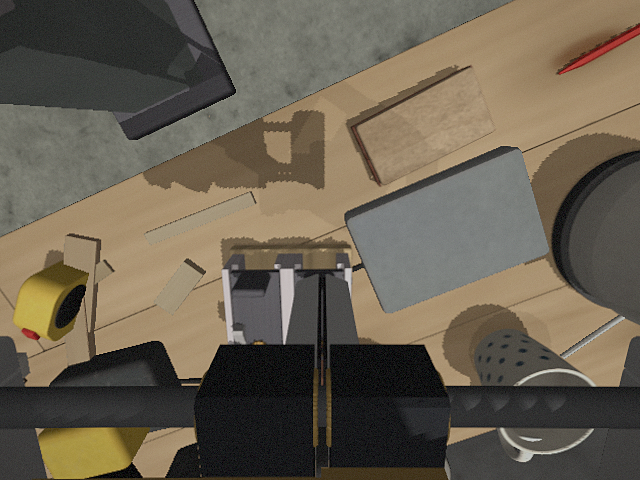

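The wrist view shows the jig square to the image. The wall ends are near (228,265), (290,265) and (347,265), the right tab's top is near (250,278), and the left tab is hidden behind the fingers. I'll check the wall ends against my jig pose.

```bash
python3 - <<'E'
from h import *
from scipy.spatial.transform import Rotation as Ro
im=cv2.imread("pics/w1.png");cv2.imwrite("pics/c3.png",cv2.resize(im[230:350,210:370],(800,600),interpolation=cv2.INTER_CUBIC))
i=manip.camera_info("wrist");T=i["tool_from_camera"];Rw=Ro.from_euler("xyz",[-3.1414,-.0009,2.7332]).as_matrix();p0=np.array([434,348.46,204.6])
ux=np.array([np.cos(np.radians(-23)),np.sin(np.radians(-23))]);uy=np.array([-ux[1],ux[0]]);C=np.array([533.,272])
# expected pixels for jig points
for nm,j in dict(tabR_L=(-72,-15,95),tabR_R=(-72,-43,95),wallL=(-83,58,62),wallR=(-83,-58,62),baseR=(-83,-62,18),baseL=(-83,62,18),bushR=(5,-29,58)).items():
    w=np.r_[C+j[0]*ux+j[1]*uy,j[2]];t=Rw.T@(w-p0);c=T[:3,:3].T@(t-T[:3,3])
    q=cv2.projectPoints(c.reshape(1,3),np.zeros(3),np.zeros(3),i["camera_matrix"],i["D"])[0].ravel()
    print(nm,q.round(1),"crop",((q-[210,230])*5).round())
E
```

```text
tabR_L [265.3 291.6] crop [277. 308.]
tabR_R [230.9 291.8] crop [105. 309.]
wallL [352.1 264.3] crop [710. 171.]
wallR [221.6 265. ] crop [ 58. 175.]
baseR [228.6 249.7] crop [93. 98.]
baseL [352.8 249. ] crop [714.  95.]
bushR [259.8 349.5] crop [249. 598.]
```

View pics/c3.png

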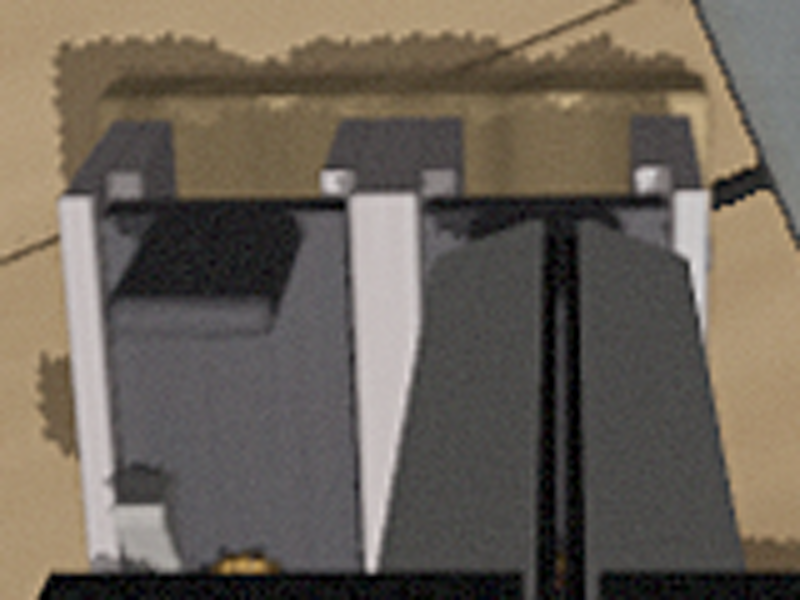

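Prediction and image agree to about 2–3 mm. Next, descend in front of the tab.

```bash
python3 -m inch '[{"gripper":0.0,"dx":0.0,"dy":0.0,"dz":-0.035,"wx":0.0,"wy":0.0,"wz":0.0},{"gripper":0.0,"dx":0.0,"dy":0.0,"dz":-0.07,"wx":0.0,"wy":0.0,"wz":0.0},{"gripper":0.0,"dx":0.0,"dy":0.0,"dz":-0.105,"wx":0.0,"wy":0.0,"wz":0.0},{"gripper":0.0,"dx":0.0,"dy":0.0,"dz":-0.13,"wx":0.0,"wy":0.0,"wz":0.0},{"gripper":0.0,"dx":0.0,"dy":0.0,"dz":-0.13,"wx":0.0,"wy":0.0,"wz":0.0}]'
python3 -m inch '[{"gripper":0.0,"dx":0.005,"dy":-0.002,"dz":0.0,"wx":0.0,"wy":0.0,"wz":0.0},{"gripper":0.0,"dx":0.010,"dy":-0.004,"dz":0.0,"wx":0.0,"wy":0.0,"wz":0.0},{"gripper":0.0,"dx":0.015,"dy":-0.006,"dz":0.0,"wx":0.0,"wy":0.0,"wz":0.0},{"gripper":0.0,"dx":0.020,"dy":-0.0085,"dz":0.0,"wx":0.0,"wy":0.0,"wz":0.0},{"gripper":0.0,"dx":0.020,"dy":-0.0085,"dz":0.0,"wx":0.0,"wy":0.0,"wz":0.0}]'
```

```text
clock: 2.65
eef_pos: [432.7, 341.8, 70.6]
eef_rot: [-3.135, -0.004, 2.729]
wrist_force: [-0.9, -0.0, -1.6]
finger_gap: 0.7
finger_force: 0.0
clock: 3.07
eef_pos: [456.3, 335.4, 76.6]
eef_rot: [3.14, 0.001, 2.729]
wrist_force: [-0.5, -0.3, 0.5]
finger_gap: 0.5
finger_force: 0.0
```

```bash
python3 -m inch '[{"gripper":0.0,"dx":0.002,"dy":-0.001,"dz":0.0,"wx":0.0,"wy":0.0,"wz":0.0},{"gripper":0.0,"dx":0.004,"dy":-0.002,"dz":0.0,"wx":0.0,"wy":0.0,"wz":0.0},{"gripper":0.0,"dx":0.006,"dy":-0.003,"dz":0.0,"wx":0.0,"wy":0.0,"wz":0.0},{"gripper":0.0,"dx":0.008,"dy":-0.0035,"dz":0.0,"wx":0.0,"wy":0.0,"wz":0.0},{"gripper":0.0,"dx":0.010,"dy":-0.004,"dz":0.0,"wx":0.0,"wy":0.0,"wz":0.0}]'
python3 -m inch '[{"gripper":0.0,"dx":0.002,"dy":-0.001,"dz":0.0,"wx":0.0,"wy":0.0,"wz":0.0},{"gripper":0.0,"dx":0.004,"dy":-0.002,"dz":0.0,"wx":0.0,"wy":0.0,"wz":0.0},{"gripper":0.0,"dx":0.006,"dy":-0.003,"dz":0.0,"wx":0.0,"wy":0.0,"wz":0.0},{"gripper":0.0,"dx":0.008,"dy":-0.0035,"dz":0.0,"wx":0.0,"wy":0.0,"wz":0.0},{"gripper":0.0,"dx":0.009,"dy":-0.004,"dz":0.0,"wx":0.0,"wy":0.0,"wz":0.0}]'
```

```text
clock: 3.48
eef_pos: [465.0, 331.7, 75.5]
eef_rot: [-3.142, 0.0, 2.73]
wrist_force: [0.5, 0.4, -0.5]
finger_gap: 0.6
finger_force: 0.0
clock: 3.9
eef_pos: [473.8, 327.9, 75.5]
eef_rot: [3.142, -0.0, 2.73]
wrist_force: [-3.4, 4.0, 1.1]
finger_gap: 0.4
finger_force: 2.3
```

Contact, at about 5 N. Continue along the lane.

```bash
python3 -m inch '[{"gripper":0.0,"dx":0.003,"dy":-0.0013,"dz":0.0,"wx":0.0,"wy":0.0,"wz":0.0},{"gripper":0.0,"dx":0.006,"dy":-0.0026,"dz":0.0,"wx":0.0,"wy":0.0,"wz":0.0},{"gripper":0.0,"dx":0.009,"dy":-0.0038,"dz":0.0,"wx":0.0,"wy":0.0,"wz":0.0},{"gripper":0.0,"dx":0.012,"dy":-0.005,"dz":0.0,"wx":0.0,"wy":0.0,"wz":0.0},{"gripper":0.0,"dx":0.015,"dy":-0.0064,"dz":0.0,"wx":0.0,"wy":0.0,"wz":0.0}]'
python3 -m inch '[{"gripper":0.0,"dx":0.003,"dy":-0.0013,"dz":0.0,"wx":0.0,"wy":0.0,"wz":0.0},{"gripper":0.0,"dx":0.006,"dy":-0.0026,"dz":0.0,"wx":0.0,"wy":0.0,"wz":0.0},{"gripper":0.0,"dx":0.009,"dy":-0.0038,"dz":0.0,"wx":0.0,"wy":0.0,"wz":0.0},{"gripper":0.0,"dx":0.0105,"dy":-0.0045,"dz":0.0,"wx":0.0,"wy":0.0,"wz":0.0},{"gripper":0.0,"dx":0.0105,"dy":-0.0045,"dz":0.0,"wx":0.0,"wy":0.0,"wz":0.0}]'
python3 - <<'E'
from h import *
for n in("top","scene"):
    im=manip.camera(n);cv2.imwrite(f"pics/{n}1.png",im)
a=cv2.imread("pics/top1.png")[200:290,230:320]
cv2.imwrite("pics/c4.png",cv2.resize(a,(600,600),interpolation=cv2.INTER_CUBIC))
E
```

```text
clock: 4.32
eef_pos: [487.9, 321.9, 75.4]
eef_rot: [-3.141, -0.002, 2.73]
wrist_force: [-10.2, 6.2, 3.3]
finger_gap: 0.6
finger_force: 6.0
clock: 4.73
eef_pos: [499.1, 317.1, 75.4]
eef_rot: [3.141, -0.001, 2.73]
wrist_force: [-6.4, 5.7, 3.2]
finger_gap: 0.6
finger_force: 4.0
```

View pics/c4.png

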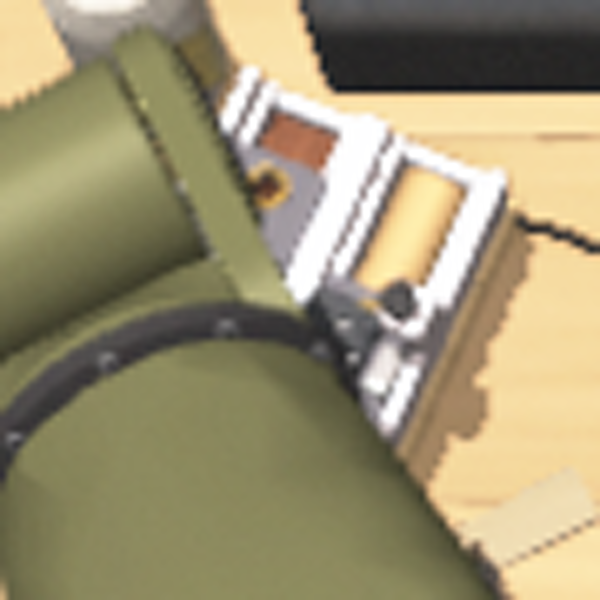

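The ring has moved from crop (230,263) to (270,187), about 35 mm. The force fell from 12 to 8.6 N, so the cam has passed the pin. I'll push 6 mm more, then measure.

```bash
python3 -m inch '[{"gripper":0.0,"dx":0.002,"dy":-0.0009,"dz":0.0,"wx":0.0,"wy":0.0,"wz":0.0},{"gripper":0.0,"dx":0.004,"dy":-0.0017,"dz":0.0,"wx":0.0,"wy":0.0,"wz":0.0},{"gripper":0.0,"dx":0.0055,"dy":-0.0024,"dz":0.0,"wx":0.0,"wy":0.0,"wz":0.0},{"gripper":0.0,"dx":0.0055,"dy":-0.0024,"dz":0.0,"wx":0.0,"wy":0.0,"wz":0.0},{"gripper":0.0,"dx":0.0055,"dy":-0.0024,"dz":0.0,"wx":0.0,"wy":0.0,"wz":0.0}]'
cat >> h.py <<'E'
def ring(im):
    c=im[200:290,230:320];h=cv2.cvtColor(c,cv2.COLOR_BGR2HSV)
    m=cv2.inRange(h,(12,130,60),(28,255,255));m[:22]=0;m[55:]=0
    n,l,s,ce=cv2.connectedComponentsWithStats(m)
    return [((s[k,0]+s[k,2]/2-.5+230,s[k,1]+s[k,3]/2-.5+200),s[k].tolist()) for k in range(1,n) if s[k,4]>8]
E
python3 - <<'E'
from h import *
cv2.imwrite("pics/top2.png",manip.camera("top"))
for f in("top0","top1","top2"):
    for uv,s in ring(cv2.imread(f"pics/{f}.png")):
        print(f,uv,s,onz("top",uv,58).round(1))
E
```

```text
clock: 5.25
eef_pos: [504.2, 315.0, 75.5]
eef_rot: [3.142, -0.001, 2.73]
wrist_force: [-7.1, 5.4, 2.5]
finger_gap: 0.3
finger_force: 4.5
top1 (np.float64(270.0), np.float64(229.0)) [38, 28, 5, 3, 9] [576.3 284.1  58. ]
```

```bash
python3 -m inch '[{"gripper":0.0,"dx":0.002,"dy":-0.0009,"dz":0.0,"wx":0.0,"wy":0.0,"wz":0.0},{"gripper":0.0,"dx":0.004,"dy":-0.0017,"dz":0.0,"wx":0.0,"wy":0.0,"wz":0.0},{"gripper":0.0,"dx":0.0045,"dy":-0.0019,"dz":0.0,"wx":0.0,"wy":0.0,"wz":0.0},{"gripper":0.0,"dx":0.0045,"dy":-0.0019,"dz":0.0,"wx":0.0,"wy":0.0,"wz":0.0},{"gripper":0.0,"dx":0.0045,"dy":-0.0019,"dz":0.0,"wx":0.0,"wy":0.0,"wz":0.0}]'
python3 -m inch '[{"gripper":0.0,"dx":-0.003,"dy":0.0013,"dz":0.0,"wx":0.0,"wy":0.0,"wz":0.0},{"gripper":0.0,"dx":-0.006,"dy":0.0026,"dz":0.0,"wx":0.0,"wy":0.0,"wz":0.0},{"gripper":0.0,"dx":-0.009,"dy":0.0038,"dz":0.0,"wx":0.0,"wy":0.0,"wz":0.0},{"gripper":0.0,"dx":-0.012,"dy":0.005,"dz":0.0,"wx":0.0,"wy":0.0,"wz":0.0},{"gripper":0.0,"dx":-0.015,"dy":0.0064,"dz":0.0,"wx":0.0,"wy":0.0,"wz":0.0}]'
```

```text
clock: 5.72
eef_pos: [508.6, 313.1, 75.4]
eef_rot: [-3.142, -0.001, 2.73]
wrist_force: [-7.8, 6.5, 3.3]
finger_gap: 0.9
finger_force: 4.8
clock: 6.13
eef_pos: [494.4, 318.8, 75.4]
eef_rot: [-3.141, 0.001, 2.73]
wrist_force: [-0.2, 0.4, 0.2]
finger_gap: 0.1
finger_force: 0.0
```

The force is zero only 15 mm back from the furthest push, so the guide has latched and the finger is clear of it. Now back off fully, raise, and look.

```bash
python3 -m inch '[{"gripper":0.0,"dx":-0.015,"dy":0.0065,"dz":0.0,"wx":0.0,"wy":0.0,"wz":0.0},{"gripper":0.0,"dx":-0.03,"dy":0.013,"dz":0.0,"wx":0.0,"wy":0.0,"wz":0.0},{"gripper":0.0,"dx":-0.045,"dy":0.019,"dz":0.0,"wx":0.0,"wy":0.0,"wz":0.0},{"gripper":0.0,"dx":-0.055,"dy":0.023,"dz":0.02,"wx":0.0,"wy":0.0,"wz":0.0},{"gripper":0.0,"dx":-0.06,"dy":0.025,"dz":0.05,"wx":0.0,"wy":0.0,"wz":0.0}]'
python3 -m inch '[{"gripper":0.0,"dx":0.0,"dy":-0.03,"dz":0.04,"wx":0.0,"wy":0.0,"wz":0.0},{"gripper":0.0,"dx":0.0,"dy":-0.07,"dz":0.08,"wx":0.0,"wy":0.0,"wz":0.0},{"gripper":0.0,"dx":0.0,"dy":-0.11,"dz":0.08,"wx":0.0,"wy":0.0,"wz":0.0},{"gripper":0.0,"dx":0.0,"dy":-0.15,"dz":0.08,"wx":0.0,"wy":0.0,"wz":0.0},{"gripper":0.0,"dx":0.0,"dy":-0.19,"dz":0.08,"wx":0.0,"wy":0.0,"wz":0.0}]'
python3 -m inch '[{"gripper":0.0,"dx":0.0,"dy":-0.03,"dz":0.0,"wx":0.0,"wy":0.0,"wz":0.0},{"gripper":0.0,"dx":0.0,"dy":-0.07,"dz":0.0,"wx":0.0,"wy":0.0,"wz":0.0},{"gripper":0.0,"dx":0.0,"dy":-0.11,"dz":0.0,"wx":0.0,"wy":0.0,"wz":0.0},{"gripper":0.0,"dx":0.0,"dy":-0.14,"dz":0.0,"wx":0.0,"wy":0.0,"wz":0.0},{"gripper":0.0,"dx":0.0,"dy":-0.14,"dz":0.0,"wx":0.0,"wy":0.0,"wz":0.0}]'
python3 - <<'E'
from h import *
a=manip.camera("top")[200:290,230:320]
cv2.imwrite("pics/c5.png",cv2.resize(a,(600,600),interpolation=cv2.INTER_CUBIC))
E
```

```text
clock: 6.55
eef_pos: [432.3, 343.3, 123.6]
eef_rot: [-3.137, -0.002, 2.73]
wrist_force: [-0.1, 0.5, 0.8]
finger_gap: 0.5
finger_force: 0.0
clock: 6.97
eef_pos: [434.4, 165.2, 206.4]
eef_rot: [3.14, 0.002, 2.73]
wrist_force: [0.8, 0.6, -0.4]
finger_gap: 0.2
finger_force: 0.0
clock: 7.38
eef_pos: [434.2, 22.7, 205.3]
eef_rot: [-3.141, 0.001, 2.726]
wrist_force: [-0.1, 0.8, -0.0]
finger_gap: 0.2
finger_force: 0.0
```

View pics/c5.png

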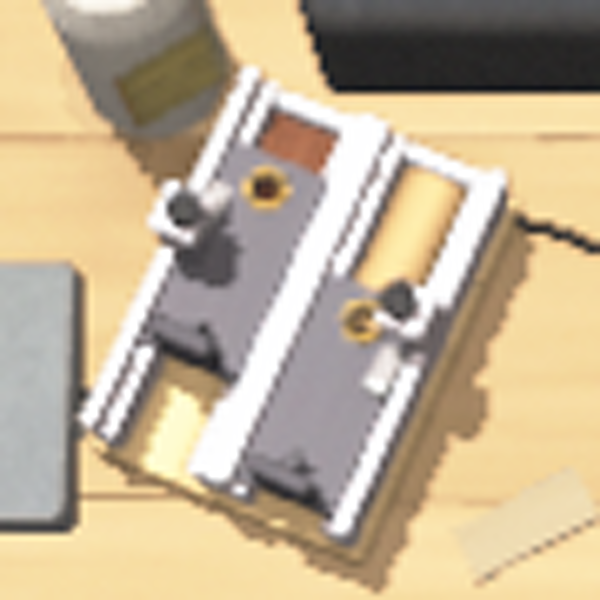

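The left guide is latched with its ring at crop (265,188), about 35 mm from home and over the block. The right guide's ring is still at (360,320), its home position, and the billet and bottle haven't moved.

```bash
python3 -c "
from cell import manip
print(manip.sign_off())"
```

```text
the job is handed in; nothing more can be done
None
```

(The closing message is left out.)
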